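# Close and clamp a frame mitre in the corner jig

## Task

Join this picture-frame corner in the jig: slide the loose length of moulding along its fence, snug against it, until its mitre closes on the one already clamped, and press the joint firmly shut without bruising the soft wooden points. Then push (rather than pinch) its cam lever through the quarter turn right up to the stop pin, so that the moulding is held tight with the mitre still closed; do not strain the lever against the pin. Leave the first clamp and the other things on the bench as they are, and let go at the end.

Things in the scene. Friction and masses are not known exactly. Their poses are not given: they have to be found in the camera images.
- jig: The corner-joining jig: a brown 395 x 335 mm board, 18 mm thick, fixed to the bench, with two low aluminium fences at right angles and two cam clamps. Origin on its underside. Its y axis runs along the loose moulding's fence, away from the joint; its x axis runs along the clamped moulding, away from the joint.
- corner (a point): Where the frame's outer corner belongs, 31 mm above the bench; axes as the jig's. The loose moulding's outer edge goes along +y from here at x = 0, against its fence: 24 mm thick, 20 mm high above the board, on the -x side from y = 38 to y = 150 mm; beyond that both its sides are free for a grasp.
- rail_mid (a point): The loose moulding, pale wood, 30 wide, 26 high, 240 mm long on its outer (-x) edge, 180 on the inner one: both ends mitred at 45 degrees; a 6 wide x 10 mm high rebate under the inner edge. Point at its centre, 13 mm above the board. y runs along it, away from the joint. Home: 15 mm in x and 120 in y from the corner. It starts 1 to 5 mm off the fence and 20 to 90 mm short of home.
- rail_tip (a point): The sharp outer point of the loose moulding's mitre at the joint, half-way up its height: 15 mm in -x and 120 mm in -y from rail_mid. Meets the point corner when the joint is shut and the moulding lies against its fence. The joint wants a firm press of about 10 N along the moulding; its points bruise above 30 N.
- first_rail: The other moulding, same section, 300 mm long, already clamped along the jig's x axis and immovable; its mitre face runs from the corner at 45 degrees between +x and +y. Origin at its outer point, on the board.
- pivot (a point): Turning axis (vertical) of the loose moulding's cam lever, at the height of the grip's axis, 54 mm above the bench; 57 mm in x and 125 mm in y from the corner. The round cam below it (40 mm across, 26 to 40 mm above the bench) presses the moulding against its fence.
- grip (a point): Middle of the black round grip of that lever: 18 mm thick, 60 mm long, lying level, its axis 54 mm above the bench, this point 86 mm from the pivot (the grip runs from 56 to 116 mm). x points outwards along the lever.
- lever (a joint): Angle of that lever. 0: open, pointing along the jig's +x. It grows anticlockwise seen from above to 1.571 at a stop pin, where it lies beside the moulding and points along the jig's +y. Starts at 0 to 0.2 and stays where it is left. Light (2 N at the grip) until about 1.3, then stiffer, up to 8 to 15 N at the stop. More than 28 N on it, pushed or pinched, strains it.
- first_lever (a joint): The like lever of the other clamp, shut at about 1.57 and pointing along the jig's +x; it grows as it is shut. To be left shut.
- glue: White glue bottle with an orange cap, 60 mm across, 165 high, standing on the bench left of the jig. Origin under its centre. Not to be disturbed.
- tape: Roll of brown tape lying flat, 110 mm across, 48 high, on the bench left of the jig. Origin under its centre. Not to be disturbed.
- measure: Black pocket tape measure, 72 x 40 x 64 mm high, on the bench right of the jig. Origin under its centre. Not to be disturbed.
- tray: Small open grey plastic tray, 62 x 46 x 22 mm, on the jig's far left corner. Origin under its centre. Not to be disturbed.

How it is judged (in metres and radians):
On the way, in this order (a step that is already met when the one before it is completed fails the run):
1. the mitre is closed and pressed firmly shut, while the lever is still open (horizontal distance between rail_tip and corner below 0.002 m and contact force between rail and first_rail above 4 N and value of joint lever below 0.6 rad), for 0.2 s.
2. the lever has been pushed through its quarter turn to the stop (value of joint lever above 1.54 rad), for 0.2 s.
At the end, for the whole second after the job is handed in: The lever is at its stop (within 0.03 rad) and holds the moulding with over 15 N; the mitre is closed: outer point within 2 mm of the corner, moulding straight along the fence (0.015 rad), flat on the board (0.03 rad) and at rest; the first clamp is still shut (value of joint lever above 1.54 rad and contact force between rail and lever above 15 N and horizontal distance between rail_tip and corner below 0.002 m and angle between the y axis of rail_mid and the y axis of jig, either way round below 0.015 rad and angle between rail_mid's own z axis and vertical below 0.03 rad and linear speed of rail below 0.01 m/s and value of joint first_lever above 1.5 rad); the robot touches nothing.
It fails at once if the lever is strained: pushed or pinched with over 28 N (contact force between the fingers and lever above 28 N).
It fails at once if the mitre is bruised: the two mouldings are pressed together with over 30 N (contact force between rail and first_rail above 30 N).
It fails at once if the first clamp is disturbed (value of joint first_lever below 1.5 rad).
It fails at once if the glue bottle, tape roll, tape measure or tray is moved by over 15 mm (distance of any of glue, tape, measure, tray from where it was at the start of the episode above 0.015 m).
It also fails if it takes over 67 s, if anything falls off the work surface, if the arm or the gripper's body presses on something with over 40 N, if the wrist force passes 120 N, or if a joint passes its speed limit or range.

## Robot

A 6-joint arm with a two-finger parallel gripper is mounted at the origin on the work surface. World frame = base frame: x ahead of the robot, y to its left, z up, the work surface at z = 0. Lengths are in m, angles in degrees, forces in N, time in s.
With the tool pointing down it reaches from about 0.3 to 0.875 m from the base axis. Payload 6.4 kg.
Tool frame: the origin (TCP) lies at the very end of the fingers, on their centre line; the grasp point (between the pads) lies env.grasp_offset behind it (env.grasp_offset is the distance from the TCP to the grasp point, in m); x points along the fingers, y is the direction in which the jaws open and shut, and the axes are right-handed (so a half turn about x gives the same grasp; the last joint's range is limited). The gripper opens to 85 mm and grips with 20 to 120 N. Pads are 22 mm wide; open, the fingers measure 114 mm over their backs; the gripper's body (76 mm by 85 mm) begins 54 mm behind the grasp point. The pads swing forward as they close: fully open they stand 13 mm farther back than shut.
Start: joints at [55.445, 10.359, 92.074, -0, 77.567, -11.82], TCP at [0.222, 0.53, 0.231] pointing down, gripper open.
Joint ranges: [-171.53, 171.53], [-51.25, 118.39], [17.06, 147.69], [-65.23, 245.23], [0, 150.52], [-178.68, 178.68]. Speed limits (degrees/s): [147.25, 147.25, 172.46, 180, 180, 180].

## Interface

Orientations are given as a 3x3 rotation matrix whose columns are the frame's x, y, z axes.
In Python, from bench import env gives the robot as it stands.
- The arm moves only by the tool send_rows, never from a script. Its argument "motion" is a list of rows, each an object of numbers: "x", "y", "z": the shift along the tool's x, y, z in cm; "roll": the turn about the tool's x in degrees. In form: [{"x": .., "y": .., "z": .., "roll": ..}, ...]. A call has 1 to 20 rows; each row is the pose to reach, as a shift and turn from the pose commanded when the call began, along the tool's axes at that moment; what a row does not reach only later rows make up. A row lasts 1/10 s, in which the tool goes at most 50 mm and 8.59 degrees, less where a joint would pass 70% of its speed; a pose out of reach is approached as far as the arm can. A call with a gripper value outside its range is refused whole. "claw" is the closure, from -1 (fully open) to 1 (shut), set as the call begins (left out, the last holds). The fingers move at their own pace and stop on an object; "grip_force" is the grip in N (left out, the last holds). Time passes only in rows, so rows that repeat a pose let the fingers close. It gives the time, the measured TCP pose, the force and the opening at its end, in the units of the state.
- env.get_state(): the state, without advancing time (a new reading comes with each control period).
- env.read_camera(name): name is "side" or "top" or "wrist"; returns a dict with "img" (400x640x3 uint8, blue, green, red), "vertical_fov" (degrees; the focal length in pixels is half the picture's height over the tangent of half this angle, whatever the lens; pixels are square), "cx", "cy" (the principal point, pixels), "world_to_cam" (4x4, takes a point from world to camera coordinates). Camera axes: x right, y up, looking along -z (the intrinsics and any distortion apply to the point x, -y, -z); pixel columns grow to the right and rows downward; lengths in m; the calibration is good to about 2 mm. The wrist camera is an equidistant fisheye: a pixel r from the principal point sees the ray r / f radians off the axis. A picture is of the moment at which its call begins. There is no depth.
- env.finish_job(): hands the job in, once; it reports no verdict.
The state is a dict: "clock": time; "joints": joint angles; "dq": joint speeds; "joint_torque": joint torques, N m; "ee_pos": TCP position; "ee_rot": TCP orientation; "contact_force": force on the tool from outside, world axes, zero at the start; "torque": the same for the moment, N m; "finger_gap": finger opening in m.
Only numpy, scipy, OpenCV 4.12 (cv2) and the standard library are available. Lean on these libraries where they do the work, as an engineer would, in place of code of your own. Each camera call takes 0.05 s, during which the arm holds its last target.

## Working session

There is one attempt and no reset: what is moved stays moved. The work goes in short steps, Python scripts to look and compute and a tool call to move; the robot and the scene stay as the last step left them, time stands still between calls to the robot, and variables do not carry over. Pictures are saved under pics/ and viewed, and the job is handed in when it is done.

Besides the shell and the picture viewer there is one more tool, called after "Call:" as a command line: name --argument value ..., lists and objects as JSON in quotes. send_rows: Moves the arm, as the interface text tells. Its arguments: {"type":"object","properties":{"motion":{"type":"array","items":{"type":"object","properties":{"x":{"type":"number"},"y":{"type":"number"},"z":{"type":"number"},"roll":{"type":"number"}}}},"claw":{"type":"number"},"grip_force":{"type":"number"}},"required":["motion"]}

```bash
ls; mkdir -p pics
python3 - <<'E'
from bench import env
import cv2
s=env.get_state(); print({k:(v if not hasattr(v,'round') else v) for k,v in s.items()}); print(env.grasp_offset)
for n in ["side","top","wrist"]:
    c=env.read_camera(n); cv2.imwrite(f"pics/{n}0.png",c["img"]); print(n,c["vertical_fov"],c["cx"],c["cy"],c["world_to_cam"])
E
```

```text
pics
{'clock': 0.0, 'joints': array([ 5.54457573e+01,  1.04045756e+01,  9.21309030e+01,  2.27074398e-03,
        7.75662573e+01, -1.18212499e+01]), 'dq': array([ 0.0876087 ,  0.03004475, -0.05088428,  0.02123108,  0.01114094,
       -0.00633101]), 'joint_torque': array([ 4.39377236e-04, -4.44876838e+01, -3.51335692e+01, -2.31275044e-04,
        9.15411481e-03,  4.04657658e-05]), 'ee_pos': array([0.22187121, 0.52988448, 0.23036417]), 'ee_rot': array([[-1.03898456e-03,  3.86444209e-01,  9.22312200e-01],
       [-1.44043432e-03,  9.22311162e-01, -3.86445397e-01],
       [-9.99998423e-01, -1.73004095e-03, -4.01619559e-04]]), 'contact_force': array([ 0.35867138, -0.08235805,  0.71139038]), 'torque': array([-0.00621769, -0.06899569,  0.00457092]), 'finger_gap': 0.08519835964860797}
0.0187
side 47.80436965646802 318.63543555744917 193.95471246569366 [[ 0.90013341 -0.43548537 -0.01059888 -0.53672054]
 [ 0.28848868  0.57771271  0.76355898 -0.20816991]
 [-0.32639565 -0.6903626   0.64565111 -1.09455778]
 [ 0.          0.          0.          1.        ]]
top 49.02021507107342 322.4758748872097 195.21441880354863 [[ 0.02407048 -0.99968526  0.00707026 -0.0470021 ]
 [ 0.97693677  0.02502251  0.21205757 -0.61661818]
 [-0.21216774  0.00180287  0.9772316  -1.0711845 ]
 [ 0.          0.          0.          1.        ]]
wrist 65.70646984690485 317.4466763768173 203.93128818893507 [[ 0.3865728   0.92225795 -0.00131968 -0.57443798]
 [-0.87642454  0.36691506 -0.31185471  0.04017902]
 [-0.28712627  0.12171115  0.95012889 -0.37975639]
 [ 0.          0.          0.          1.        ]]
```

View pics/top0.png

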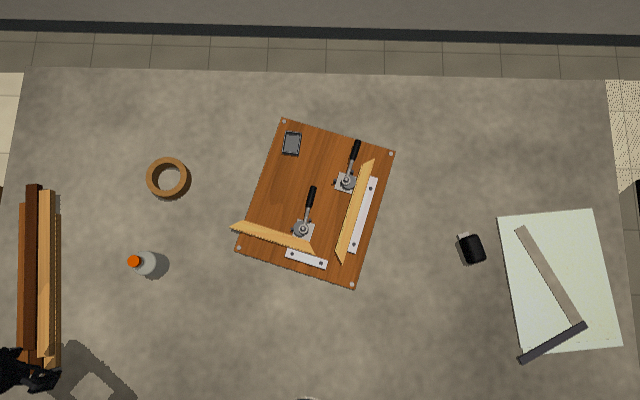

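View pics/side0.png

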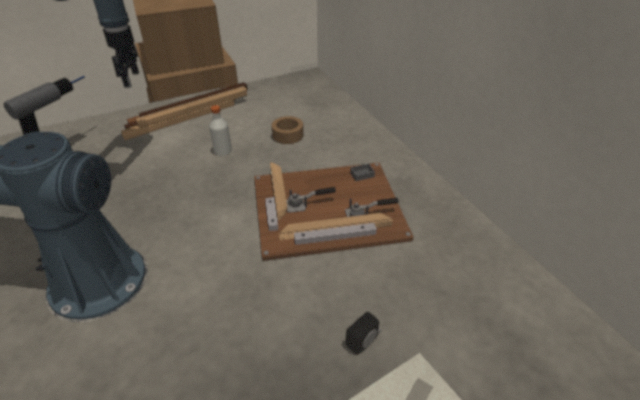

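View pics/wrist0.png

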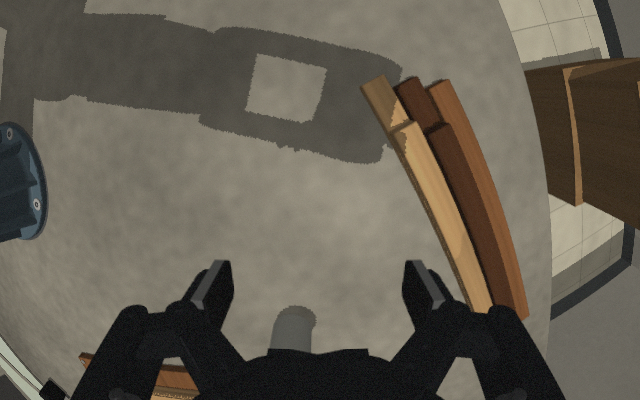

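```bash
cat > h.py <<'E'
import numpy as np, cv2
from bench import env
def K(c,W=640,H=400):
    f=H/2/np.tan(np.radians(c["vertical_fov"])/2); return f
def proj(c,P,fish=False):
    P=np.atleast_2d(P); M=np.array(c["world_to_cam"]); q=P@M[:3,:3].T+M[:3,3]
    x,y,z=q[:,0],-q[:,1],-q[:,2]; f=K(c)
    if not fish: return np.c_[c["cx"]+f*x/z,c["cy"]+f*y/z]
    r=np.hypot(x,y); th=np.arctan2(r,z); k=f*th/np.maximum(r,1e-9)
    return np.c_[c["cx"]+k*x,c["cy"]+k*y]
def unproj(c,uv,zw,fish=False):
    uv=np.atleast_2d(uv).astype(float); M=np.array(c["world_to_cam"]); f=K(c)
    d=(uv-[c["cx"],c["cy"]])/f
    if fish:
        th=np.linalg.norm(d,axis=1); s=np.sinc(th/np.pi)
        v=np.c_[d[:,0]*s,-d[:,1]*s,-np.cos(th)]
    else: v=np.c_[d[:,0],-d[:,1],-np.ones(len(d))]
    R=M[:3,:3]; o=-R.T@M[:3,3]; w=v@R
    return o+w*((zw-o[2])/w[:,2])[:,None]
E
python3 - <<'E'
import cv2
i=cv2.imread('pics/top0.png')[105:300,225:405]
cv2.imwrite('pics/topc.png',cv2.resize(i[:97],None,fx=4.4,fy=4.4,interpolation=cv2.INTER_CUBIC))
cv2.imwrite('pics/topd.png',cv2.resize(i[75:],None,fx=4.4,fy=4.4,interpolation=cv2.INTER_CUBIC))
E
```

```text
(no output)
```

View pics/topd.png

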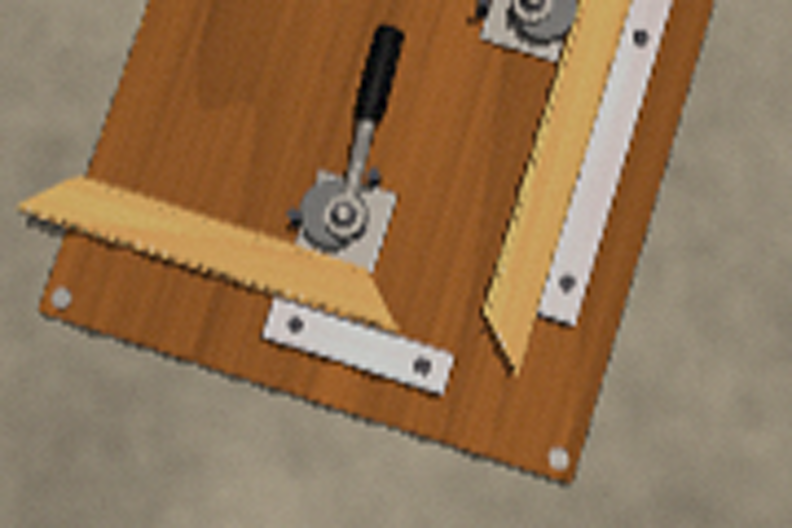

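View pics/topc.png

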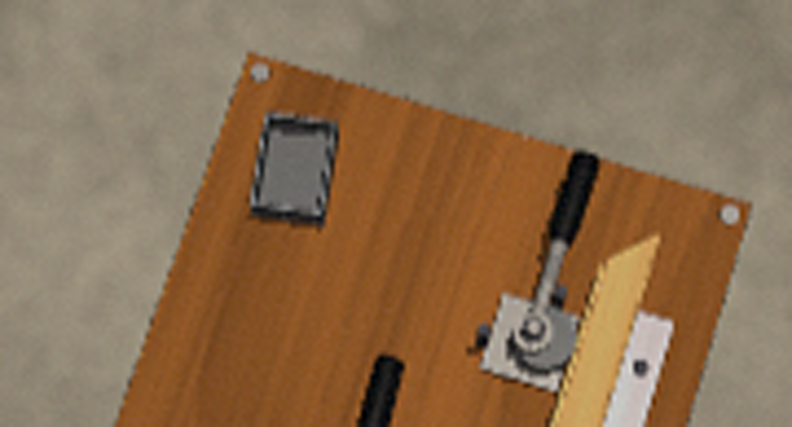

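Run:
```python
from h import *
c=env.read_camera("top")
a=lambda *p:np.array([[225+x/4.4,180+y/4.4] for x,y in p])
b=lambda *p:np.array([[225+x/4.4,105+y/4.4] for x,y in p])
np.set_printoptions(precision=4,suppress=True)
fr=unproj(c,np.r_[a((517,375),(485,312)),b((660,235),(605,265))],.044)
print('first',fr)
d=fr[2]-fr[0]; print(np.linalg.norm(d),np.degrees(np.arctan2(d[1],d[0])))
d=fr[3]-fr[1]; print(np.linalg.norm(d),np.degrees(np.arctan2(d[1],d[0])))
lo=unproj(c,a((400,330),(370,270),(20,208),(80,178)),.044); print('loose',lo)
d=lo[2]-lo[0]; print(np.linalg.norm(d),np.degrees(np.arctan2(d[1],d[0])))
bd=np.r_[unproj(c,a((570,484),(40,312)),.018),unproj(c,b((248,52),(752,204)),.018)]; print('board',bd)
for i in range(4):
    d=bd[(i+1)%4]-bd[i]; print(np.linalg.norm(d),np.degrees(np.arctan2(d[1],d[0])))
print('fence',unproj(c,a((455,353),(275,298),(262,338),(443,393)),.038))
print('grip end',unproj(c,a((390,28),(372,118)),.054), 'piv',unproj(c,a((346,213)),.058))
```

```text
first [[ 0.4406 -0.0873  0.044 ]
 [ 0.4766 -0.0681  0.044 ]
 [ 0.7276 -0.1709  0.044 ]
 [ 0.7076 -0.1372  0.044 ]]
0.29892160529088274 -16.229282486570124
0.24115831205880528 -16.666657414497994
loose [[ 0.4649 -0.0186  0.044 ]
 [ 0.4995 -0.0001  0.044 ]
 [ 0.531   0.2078  0.044 ]
 [ 0.5498  0.1735  0.044 ]]
0.23585460195112598 73.72636607946356
board [[ 0.3795 -0.1207  0.018 ]
 [ 0.4723  0.197   0.018 ]
 [ 0.8507  0.0893  0.018 ]
 [ 0.7575 -0.2321  0.018 ]]
0.33096454106317463 73.70742890569426
0.3934236394011216 -15.885654648307833
0.3345887808246333 -106.17432138602653
0.39410512983585966 163.58684269054976
fence [[ 0.4528 -0.0511  0.038 ]
 [ 0.4823  0.0555  0.038 ]
 [ 0.4587  0.0621  0.038 ]
 [ 0.4295 -0.0446  0.038 ]]
grip end [[ 0.6435 -0.0079  0.054 ]
 [ 0.5885  0.0012  0.054 ]] piv [[0.5309 0.0146 0.058 ]]
```

```bash
cat >> h.py <<'E'
C=np.array([.4406,-.0873]); YAW=np.radians(-16.3)
def J2W(x,y):
    ex=np.array([np.cos(YAW),np.sin(YAW)]); ey=np.array([-ex[1],ex[0]]); return C+x*ex+y*ey
def W2J(p):
    d=np.array(p[:2])-C; ex=np.array([np.cos(YAW),np.sin(YAW)]); ey=np.array([-ex[1],ex[0]]); return d@ex,d@ey
def to(xj,yj,z,s=None):
    s=s or env.get_state(); p=np.r_[J2W(xj,yj),z]; R=np.array(s["ee_rot"])
    y=R[:,1]; yaw=np.degrees(np.arctan2(y[1],y[0]))
    print("shift cm",np.round(R.T@(p-s["ee_pos"])*100,2),"yaw",yaw,"roll to jig",yaw-np.degrees(YAW))
def st():
    s=env.get_state(); R=np.array(s["ee_rot"]); f=np.array(s["contact_force"])
    print("t",round(s["clock"],2),"jig xy mm",np.round(np.array(W2J(s["ee_pos"]))*1e3,2),"z",round(s["ee_pos"][2]*1e3,2),"F tool",np.round(R.T@f,2),"gap",round(s["finger_gap"]*1e3,1),"yaw err",round(np.degrees(np.arctan2(R[1,1],R[0,1])-YAW),2),"tilt",np.round(R[:,0],4))
E
python3 - <<'E'
from h import *
c=env.read_camera("top"); print(unproj(c,[(148,270)],0),unproj(c,[(132,262)],.165))
to(.019,.263,.2); st()
E
```

```text
[[0.41802873 0.42423271 0.        ]] [[0.42924938 0.39897754 0.165     ]]
shift cm [  3.1  -22.15  42.96] yaw 67.26380181782031 roll to jig 83.5638018178203
t 0.25 jig xy mm [-383.02  531.26] z 230.83 F tool [-0.46 -0.15  0.23] gap 85.3 yaw err 83.56 tilt [-5.e-04 -7.e-04 -1.e+00]
```

Call:
send_rows --motion '[{"x": 0, "y": -11, "z": 21.5, "roll": 40}, {"x": 0, "y": -11, "z": 21.5, "roll": 40}, {"x": 0, "y": -11, "z": 21.5, "roll": 40}, {"x": 0, "y": -11, "z": 21.5, "roll": 40}, {"x": 0, "y": -11, "z": 21.5, "roll": 40}, {"x": 0, "y": -22.15, "z": 42.96, "roll": 83.5}, {"x": 0, "y": -22.15, "z": 42.96, "roll": 83.5}, {"x": 0, "y": -22.15, "z": 42.96, "roll": 83.5}, {"x": 0, "y": -22.15, "z": 42.96, "roll": 83.5}, {"x": 0, "y": -22.15, "z": 42.96, "roll": 83.5}, {"x": 5, "y": -22.15, "z": 42.96, "roll": 83.5}, {"x": 5, "y": -22.15, "z": 42.96, "roll": 83.5}, {"x": 5, "y": -22.15, "z": 42.96, "roll": 83.5}]' --claw -1 --grip_force 20

```text
clock: 1.55
ee_pos: [0.5316, 0.1601, 0.1806]
ee_rot: [[-0.004, 0.96, -0.279], [-0.0, -0.279, -0.96], [-1.0, -0.003, 0.001]]
contact_force: [0.0, 1.0, 1.1]
finger_gap: 0.0854
```

Run:
```python
from h import *
c=env.read_camera("wrist"); cv2.imwrite("pics/w1.png",c["img"]);st(); to(.019,.263,.18)
np.save('pics/w1.npy',c,allow_pickle=True)
```

```text
t 1.6 jig xy mm [ 18.88 263.8 ] z 182.24 F tool [ 0.24  0.16 -0.05] gap 85.5 yaw err 0.14 tilt [ 0.e+00  2.e-04 -1.e+00]
shift cm [0.22 0.01 0.08] yaw -16.162386861205427 roll to jig 0.13761313879457404
```

View pics/w1.png

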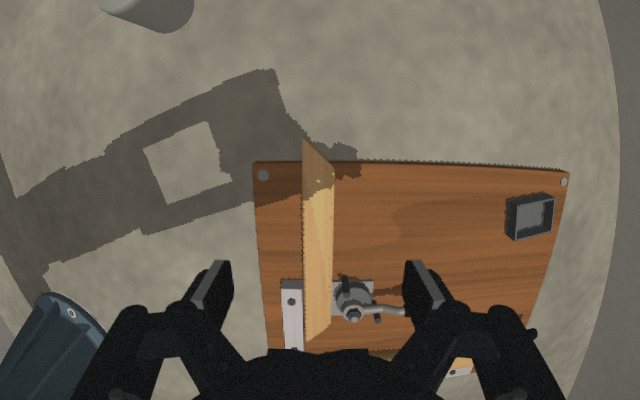

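Run:
```python
from h import *
i=cv2.imread('pics/w1.png')[130:360,240:400]
cv2.imwrite('pics/w1c.png',cv2.resize(i,None,fx=2.6*1,fy=2.6,interpolation=cv2.INTER_CUBIC))
c=np.load('pics/w1.npy',allow_pickle=True).item()
s=env.get_state()
for z in (0.044,):
  for yj in (.263,.3,.1,.12): print(yj,proj(c,np.r_[J2W(.004,yj),z],True),proj(c,np.r_[J2W(.034,yj),z],True))
print('fence x=0 z38',[proj(c,np.r_[J2W(0,y),.038],True) for y in (.15,.1)])
print('fence x=-24 z38',[proj(c,np.r_[J2W(-.024,y),.038],True) for y in (.15,.1)])
print('tip',proj(c,np.r_[J2W(.004,.073),.044],True))
```

```text
0.263 [[302.99535981 192.4531452 ]] [[335.01752614 192.53026737]]
0.3 [[302.58601581 153.33308544]] [[335.65521973 153.41742868]]
0.1 [[305.59335739 327.77190405]] [[331.378098   327.82621651]]
0.12 [[305.26094612 314.70688289]] [[331.82844322 314.76306919]]
fence x=0 z38 [array([[301.32573625, 290.20421045]]), array([[302.38107099, 324.46384293]])]
fence x=-24 z38 [array([[279.61901524, 289.79559717]]), array([[282.16288176, 323.98929096]])]
tip [[306.0314561  343.99912057]]
```

View pics/w1c.png

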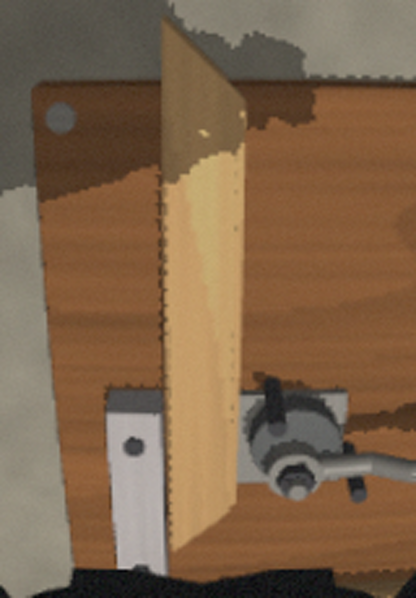

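Call:
send_rows --motion '[{"x": 5}, {"x": 10}, {"x": 13, "roll": 0.1}, {"x": 15, "roll": 0.1}, {"x": 15.6, "roll": 0.1}, {"x": 16.0, "roll": 0.1}, {"x": 16.0, "roll": 0.1}, {"x": 16.0, "roll": 0.1}]'

```text
validation failed for argument at $.mo...
```

Run:
```python
from h import *
st()
c=env.read_camera("wrist"); cv2.imwrite("pics/w2.png",c["img"])
```

```text
t 1.6 jig xy mm [ 18.88 263.8 ] z 182.24 F tool [ 0.24  0.16 -0.05] gap 85.5 yaw err 0.14 tilt [ 0.e+00  2.e-04 -1.e+00]
```

View pics/w2.png

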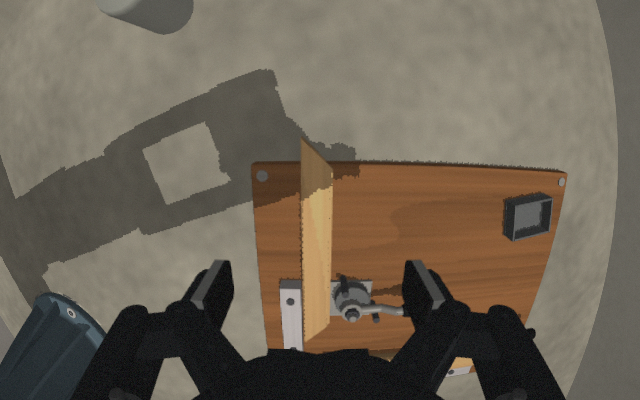

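Call:
send_rows --motion '[{"x": 5, "y": 0, "z": 0, "roll": 0}, {"x": 10, "y": 0, "z": 0, "roll": 0}, {"x": 13, "y": 0, "z": 0, "roll": 0.1}, {"x": 15, "y": 0, "z": 0, "roll": 0.1}, {"x": 15.6, "y": 0, "z": 0, "roll": 0.1}, {"x": 15.9, "y": 0, "z": 0, "roll": 0.1}, {"x": 15.9, "y": 0, "z": 0, "roll": 0.1}, {"x": 15.9, "y": 0, "z": 0, "roll": 0.1}]'

```text
clock: 2.45
ee_pos: [0.5343, 0.1604, 0.0241]
ee_rot: [[0.003, 0.96, -0.281], [0.0, -0.281, -0.96], [-1.0, 0.003, -0.001]]
contact_force: [-0.4, -0.0, 0.2]
finger_gap: 0.0853
```

Run:
```python
from h import *
st()
c=env.read_camera("wrist"); cv2.imwrite("pics/w3.png",c["img"])
```

```text
t 2.45 jig xy mm [ 20.41 264.  ] z 24.15 F tool [-0.17 -0.34  0.11] gap 85.3 yaw err -0.01 tilt [ 3.2e-03  2.0e-04 -1.0e+00]
```

View pics/w3.png

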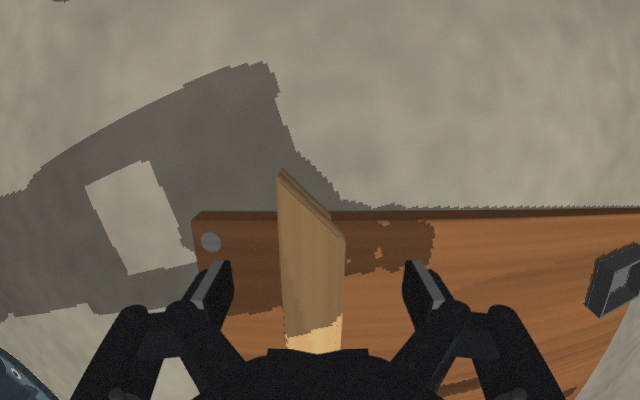

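Call:
send_rows --motion '[{"x": 0, "y": -0.1, "z": 0, "roll": 0}, {"x": 0, "y": -0.1, "z": 0, "roll": 0}, {"x": 0, "y": -0.1, "z": 0, "roll": 0}, {"x": 0, "y": -0.1, "z": 0, "roll": 0}, {"x": 0, "y": -0.1, "z": 0, "roll": 0}, {"x": 0, "y": -0.1, "z": 0, "roll": 0}, {"x": 0, "y": -0.1, "z": 0, "roll": 0}, {"x": 0, "y": -0.1, "z": 0, "roll": 0}, {"x": 0, "y": -0.1, "z": 0, "roll": 0}, {"x": 0, "y": -0.1, "z": 0, "roll": 0}]' --claw 1 --grip_force 20

```text
clock: 3.5
ee_pos: [0.532, 0.1603, 0.0224]
ee_rot: [[0.0, 0.96, -0.281], [-0.0, -0.281, -0.96], [-1.0, 0.0, -0.0]]
contact_force: [-0.4, 0.2, 3.0]
finger_gap: 0.0296
```

Run:
```python
from h import *
st()
c=env.read_camera("wrist"); cv2.imwrite("pics/w4.png",c["img"])
```

```text
t 3.5 jig xy mm [ 18.28 263.3 ] z 22.44 F tool [-3.01 -0.48 -0.12] gap 29.6 yaw err -0.04 tilt [ 3.e-04 -0.e+00 -1.e+00]
```

View pics/w4.png

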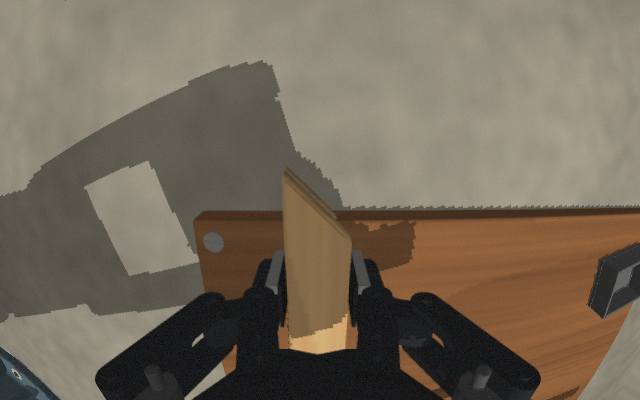

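Call:
send_rows --motion '[{"x": 0, "y": 0, "z": 0.5, "roll": 0}, {"x": 0, "y": 0, "z": 1.5, "roll": 0}, {"x": 0, "y": 0, "z": 2.5, "roll": 0}, {"x": 0, "y": 0, "z": 3.5, "roll": 0}, {"x": 0, "y": 0, "z": 4.5, "roll": 0}, {"x": 0, "y": 0, "z": 5.3, "roll": 0}, {"x": 0, "y": 0, "z": 5.8, "roll": 0}, {"x": 0, "y": 0, "z": 6.0, "roll": 0}, {"x": 0, "y": 0, "z": 6.0, "roll": 0}]'

```text
clock: 4.45
ee_pos: [0.515, 0.102, 0.0224]
ee_rot: [[-0.0, 0.96, -0.282], [-0.001, -0.282, -0.96], [-1.0, 0.0, 0.001]]
contact_force: [-0.0, -2.2, 6.2]
finger_gap: 0.0298
```

Run:
```python
from h import *
st()
c=env.read_camera("top"); cv2.imwrite("pics/t5.png",cv2.resize(c["img"][150:300,220:400],None,fx=4.4,fy=4,interpolation=cv2.INTER_CUBIC))
```

```text
t 4.45 jig xy mm [ 18.26 202.52] z 22.44 F tool [-6.24  0.62  2.13] gap 29.8 yaw err -0.05 tilt [-1.e-04 -8.e-04 -1.e+00]
```

View pics/t5.png

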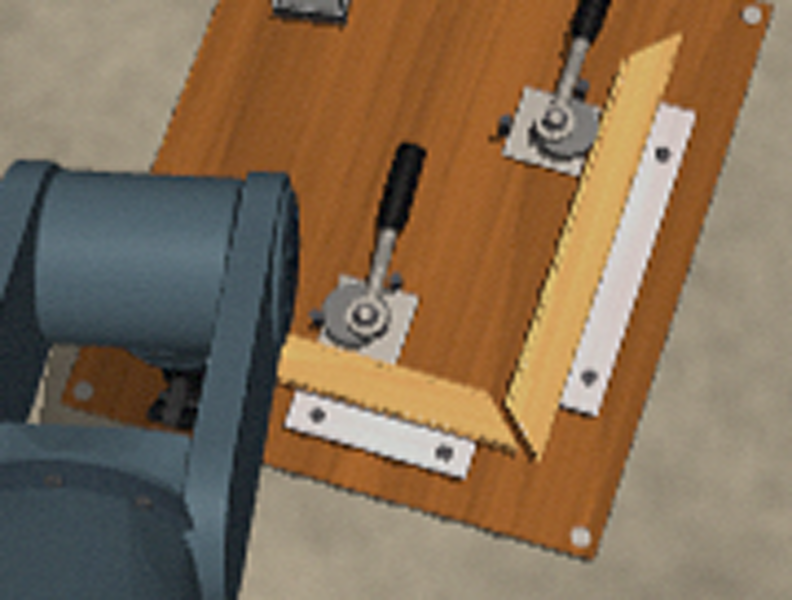

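Call:
send_rows --motion '[{"x": 0, "y": -0.05, "z": 0.1, "roll": 0}, {"x": 0, "y": -0.1, "z": 0.2, "roll": 0}, {"x": 0, "y": -0.15, "z": 0.3, "roll": 0}, {"x": 0, "y": -0.2, "z": 0.4, "roll": 0}, {"x": 0, "y": -0.2, "z": 0.4, "roll": 0}]'

```text
clock: 5.0
ee_pos: [0.512, 0.0995, 0.0224]
ee_rot: [[0.0, 0.96, -0.281], [-0.0, -0.281, -0.96], [-1.0, 0.0, -0.0]]
contact_force: [0.6, 1.6, 5.5]
finger_gap: 0.0296
```

```bash
python3 -c "
from h import *
st()"
```

```text
t 5.0 jig xy mm [ 16.15 199.3 ] z 22.44 F tool [-5.55  0.16 -1.7 ] gap 29.6 yaw err -0.02 tilt [ 4.e-04 -0.e+00 -1.e+00]
```

No fence contact yet; continue.

Call:
send_rows --motion '[{"x": 0, "y": -0.03, "z": 0.1, "roll": 0}, {"x": 0, "y": -0.06, "z": 0.2, "roll": 0}, {"x": 0, "y": -0.08, "z": 0.3, "roll": 0}, {"x": 0, "y": -0.1, "z": 0.4, "roll": 0}, {"x": 0, "y": -0.1, "z": 0.4, "roll": 0}]'

```text
clock: 5.5
ee_pos: [0.5101, 0.0958, 0.0224]
ee_rot: [[0.001, 0.96, -0.281], [-0.0, -0.281, -0.96], [-1.0, 0.001, -0.0]]
contact_force: [2.5, 2.9, 4.9]
finger_gap: 0.0296
```

```bash
python3 -c "
from h import *
st()"
```

```text
t 5.5 jig xy mm [ 15.3  195.29] z 22.41 F tool [-4.86  1.57 -3.53] gap 29.6 yaw err -0.02 tilt [ 6.e-04 -1.e-04 -1.e+00]
```

Call:
send_rows --motion '[{"x": 0, "y": -0.02, "z": 0.05, "roll": 0}, {"x": 0, "y": -0.04, "z": 0.1, "roll": 0}, {"x": 0, "y": -0.05, "z": 0.15, "roll": 0}, {"x": 0, "y": -0.05, "z": 0.2, "roll": 0}, {"x": 0, "y": -0.05, "z": 0.2, "roll": 0}]'

```text
clock: 6.0
ee_pos: [0.5093, 0.094, 0.0224]
ee_rot: [[0.001, 0.96, -0.281], [-0.0, -0.281, -0.96], [-1.0, 0.001, -0.0]]
contact_force: [4.1, 3.0, 3.6]
finger_gap: 0.0295
```

Run:
```python
from h import *
st()
c=env.read_camera("top"); cv2.imwrite("pics/t6.png",cv2.resize(c["img"][220:280,290:360],None,fx=8,fy=8,interpolation=cv2.INTER_CUBIC))
```

```text
t 6.0 jig xy mm [ 15.09 193.27] z 22.44 F tool [-3.55  3.14 -4.05] gap 29.5 yaw err -0.02 tilt [ 1.1e-03 -2.0e-04 -1.0e+00]
```

View pics/t6.png

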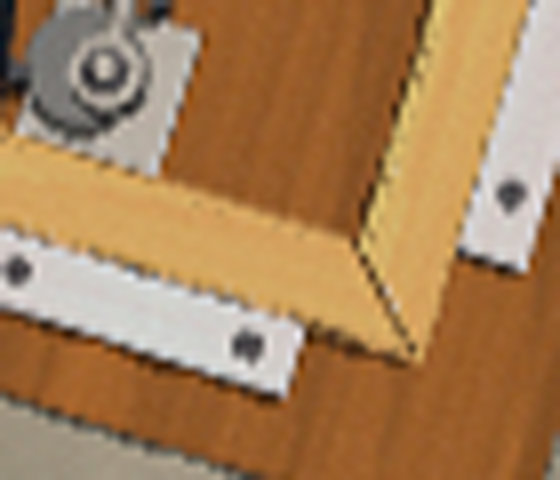

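Call:
send_rows --motion '[{"x": 0, "y": 0, "z": 0.04, "roll": 0}, {"x": 0, "y": 0, "z": 0.08, "roll": 0}, {"x": 0, "y": 0, "z": 0.12, "roll": 0}, {"x": 0, "y": 0, "z": 0.12, "roll": 0}]'

```text
clock: 6.45
ee_pos: [0.509, 0.0928, 0.0224]
ee_rot: [[0.001, 0.96, -0.281], [-0.0, -0.281, -0.96], [-1.0, 0.001, -0.0]]
contact_force: [5.1, 3.0, 3.5]
finger_gap: 0.0296
```

```bash
python3 -c "
from h import *
st()"
```

```text
t 6.45 jig xy mm [ 15.08 192.09] z 22.43 F tool [-3.5   4.07 -4.32] gap 29.6 yaw err -0.02 tilt [ 1.1e-03 -2.0e-04 -1.0e+00]
```

Call:
send_rows --motion '[{"x": 0, "y": 0, "z": 0.03, "roll": 0}, {"x": 0, "y": 0, "z": 0.06, "roll": 0}, {"x": 0, "y": 0, "z": 0.08, "roll": 0}, {"x": 0, "y": 0, "z": 0.08, "roll": 0}]'

```text
clock: 6.85
ee_pos: [0.5088, 0.0921, 0.0224]
ee_rot: [[0.001, 0.96, -0.281], [-0.0, -0.281, -0.96], [-1.0, 0.001, -0.0]]
contact_force: [5.4, 2.6, 3.2]
finger_gap: 0.0297
```

```bash
python3 -c "
from h import *
st()"
```

```text
t 6.85 jig xy mm [ 15.07 191.32] z 22.44 F tool [-3.23  4.48 -4.06] gap 29.7 yaw err -0.02 tilt [ 1.1e-03 -2.0e-04 -1.0e+00]
```

Call:
send_rows --motion '[{"x": 0, "y": 0.01, "z": 0.03, "roll": 0}, {"x": 0, "y": 0.01, "z": 0.06, "roll": 0}, {"x": 0, "y": 0.01, "z": 0.08, "roll": 0}, {"x": 0, "y": 0.01, "z": 0.08, "roll": 0}]'

```text
clock: 7.25
ee_pos: [0.5086, 0.0914, 0.0225]
ee_rot: [[0.001, 0.96, -0.281], [-0.0, -0.281, -0.96], [-1.0, 0.001, -0.0]]
contact_force: [4.8, 1.6, 3.2]
finger_gap: 0.0294
```

Run:
```python
from h import *
st()
c=env.read_camera("top"); cv2.imwrite("pics/t7.png",cv2.resize(c["img"][220:280,290:360],None,fx=8,fy=8,interpolation=cv2.INTER_CUBIC))
```

```text
t 7.25 jig xy mm [ 15.11 190.55] z 22.46 F tool [-3.18  4.17 -2.93] gap 29.4 yaw err -0.02 tilt [ 1.e-03 -1.e-04 -1.e+00]
```

View pics/t7.png

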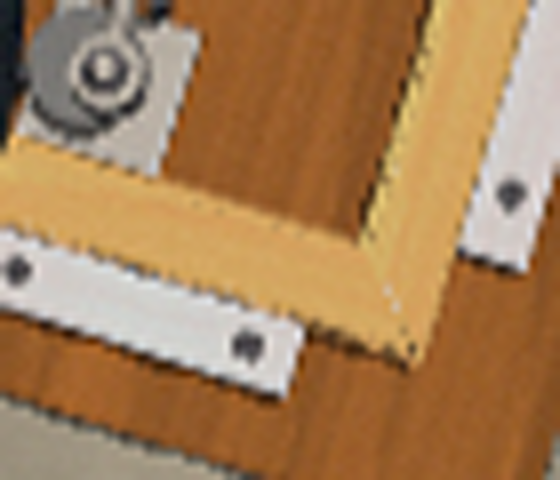

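Call:
send_rows --motion '[{"x": 0, "y": 0, "z": 0.02, "roll": 0}, {"x": 0, "y": 0, "z": 0.04, "roll": 0}, {"x": 0, "y": 0, "z": 0.06, "roll": 0}, {"x": 0, "y": 0, "z": 0.06, "roll": 0}]'

```text
clock: 7.7
ee_pos: [0.5084, 0.0908, 0.0224]
ee_rot: [[0.001, 0.96, -0.281], [-0.0, -0.281, -0.96], [-1.0, 0.001, -0.0]]
contact_force: [4.8, 2.1, 4.0]
finger_gap: 0.0298
```

```bash
python3 -c "
from h import *
st()"
```

```text
t 7.7 jig xy mm [ 15.11 189.96] z 22.45 F tool [-4.02  4.02 -3.34] gap 29.8 yaw err -0.02 tilt [ 1.e-03 -1.e-04 -1.e+00]
```

Call:
send_rows --motion '[{"x": 0, "y": 0, "z": 0.02, "roll": 0}, {"x": 0, "y": 0, "z": 0.04, "roll": 0}, {"x": 0, "y": 0, "z": 0.06, "roll": 0}, {"x": 0, "y": 0, "z": 0.06, "roll": 0}]'

```text
clock: 8.1
ee_pos: [0.5083, 0.0907, 0.0224]
ee_rot: [[0.001, 0.96, -0.281], [0.001, -0.281, -0.96], [-1.0, 0.001, -0.001]]
contact_force: [5.1, 5.0, 2.6]
finger_gap: 0.0295
```

```bash
python3 -c "
from h import *
st()"
```

```text
t 8.1 jig xy mm [ 15.07 189.86] z 22.42 F tool [-2.58  3.49 -6.19] gap 29.5 yaw err -0.03 tilt [ 1.3e-03  7.0e-04 -1.0e+00]
```

Call:
send_rows --motion '[{"x": 0, "y": 0, "z": 0.02, "roll": 0}, {"x": 0, "y": 0, "z": 0.04, "roll": 0}, {"x": 0, "y": 0, "z": 0.06, "roll": 0}, {"x": 0, "y": 0, "z": 0.06, "roll": 0}]'

```text
clock: 8.5
ee_pos: [0.5084, 0.0906, 0.0224]
ee_rot: [[0.002, 0.96, -0.282], [0.002, -0.282, -0.96], [-1.0, 0.001, -0.002]]
contact_force: [5.3, 7.3, 1.5]
finger_gap: 0.0296
```

```bash
python3 -c "
from h import *
st()"
```

```text
t 8.5 jig xy mm [ 15.12 189.78] z 22.44 F tool [-1.5   3.05 -8.52] gap 29.6 yaw err -0.06 tilt [ 0.0018  0.0015 -1.    ]
```

Call:
send_rows --motion '[{"x": 0, "y": 0, "z": 0.03, "roll": 0}, {"x": 0, "y": 0, "z": 0.06, "roll": 0}, {"x": 0, "y": 0, "z": 0.08, "roll": 0}, {"x": 0, "y": 0, "z": 0.08, "roll": 0}, {"x": 0, "y": 0, "z": 0.08, "roll": 0}, {"x": 0, "y": 0, "z": 0.08, "roll": 0}]'

```text
clock: 9.1
ee_pos: [0.5084, 0.0905, 0.0225]
ee_rot: [[0.002, 0.959, -0.282], [0.003, -0.282, -0.959], [-1.0, 0.002, -0.003]]
contact_force: [7.3, 12.0, 1.9]
finger_gap: 0.0297
```

Run:
```python
from h import *
st()
c=env.read_camera("top"); cv2.imwrite("pics/t8.png",cv2.resize(c["img"][220:280,290:360],None,fx=8,fy=8,interpolation=cv2.INTER_CUBIC))
```

```text
t 9.1 jig xy mm [ 15.14 189.72] z 22.48 F tool [ -1.84   3.65 -13.58] gap 29.7 yaw err -0.06 tilt [ 0.0025  0.0026 -1.    ]
```

View pics/t8.png

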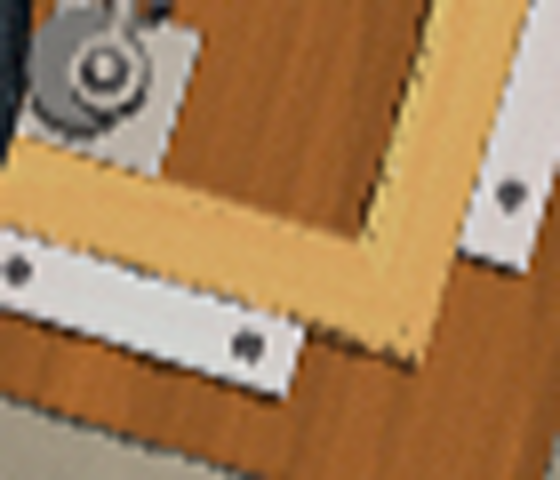

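Call:
send_rows --motion '[{"x": 0, "y": 0, "z": 0, "roll": 0}, {"x": 0, "y": 0, "z": 0, "roll": 0}, {"x": 0, "y": 0.02, "z": -0.05, "roll": 0}, {"x": 0, "y": 0.04, "z": -0.1, "roll": 0}, {"x": 0, "y": 0.04, "z": -0.15, "roll": 0}, {"x": 0, "y": 0.04, "z": -0.15, "roll": 0}]'

```text
clock: 9.75
ee_pos: [0.5083, 0.0906, 0.0224]
ee_rot: [[0.0, 0.96, -0.281], [0.0, -0.281, -0.96], [-1.0, 0.0, -0.001]]
contact_force: [3.2, 3.5, 4.7]
finger_gap: 0.0298
```

```bash
python3 -c "
from h import *
st()"
```

```text
t 9.75 jig xy mm [ 15.09 189.74] z 22.43 F tool [-4.66  2.06 -4.25] gap 29.8 yaw err -0.04 tilt [ 3.e-04  5.e-04 -1.e+00]
```

Good: still lightly pressed. Open, then raise.

Call:
send_rows --motion '[{"x": 0, "y": 0, "z": 0, "roll": 0}, {"x": 0, "y": 0, "z": 0, "roll": 0}, {"x": 0, "y": 0, "z": 0, "roll": 0}, {"x": 0, "y": 0, "z": 0, "roll": 0}, {"x": 0, "y": 0, "z": 0, "roll": 0}, {"x": 0, "y": 0, "z": 0, "roll": 0}, {"x": -2, "y": 0, "z": 0, "roll": 0}, {"x": -5, "y": 0, "z": 0, "roll": 0}, {"x": -9, "y": 0, "z": 0, "roll": 0}, {"x": -12, "y": 0, "z": 0, "roll": 0}, {"x": -12, "y": 0, "z": 0, "roll": 0}]' --claw -1

```text
clock: 10.85
ee_pos: [0.5116, 0.0901, 0.1472]
ee_rot: [[0.009, 0.96, -0.281], [-0.001, -0.281, -0.96], [-1.0, 0.009, -0.002]]
contact_force: [1.1, 0.2, -0.4]
finger_gap: 0.0853
```

Run:
```python
from h import *
st()
c=env.read_camera("top"); cv2.imwrite("pics/t9.png",cv2.resize(c["img"][170:280,260:360],None,fx=5.4,fy=5.4,interpolation=cv2.INTER_CUBIC))
c=env.read_camera("wrist"); cv2.imwrite("pics/w9.png",c["img"])
np.save('pics/w9.npy',c,allow_pickle=True)
```

```text
t 10.85 jig xy mm [ 18.31 190.23] z 147.24 F tool [ 0.45  1.03 -0.5 ] gap 85.3 yaw err -0.02 tilt [ 9.1e-03 -5.0e-04 -1.0e+00]
```

View pics/t9.png

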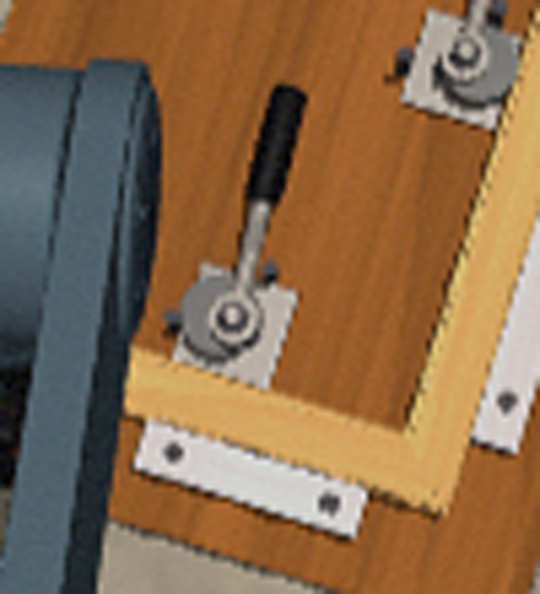

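View pics/w9.png

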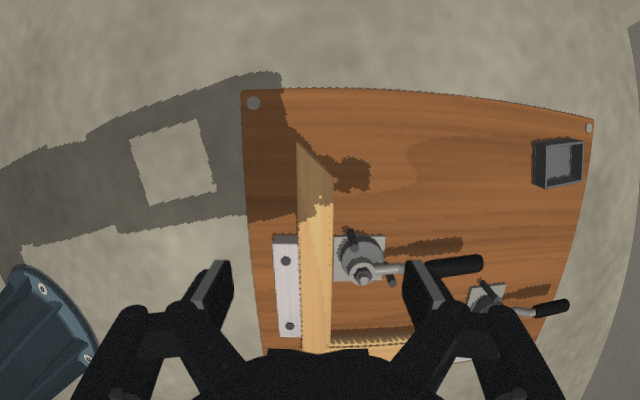

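Run:
```python
from h import *
c=np.load('pics/w9.npy',allow_pickle=True).item()
cv2.imwrite("pics/w9c.png",cv2.resize(c["img"][215:360,300:520],None,fx=3.6,fy=3.6,interpolation=cv2.INTER_CUBIC))
for z in (.054,.063):
  for uv in [(483,264),(430,267),(365,276)]: print(z,uv,np.round(np.array(W2J(unproj(c,[uv],z,True)[0]))*1e3,1))
print(proj(c,[np.r_[J2W(0,.15),.038],np.r_[J2W(0,.038),.038],np.r_[J2W(.03,.03),.044]],True))
```

```text
0.054 (483, 264) [176.4 132.7]
0.054 (430, 267) [119.3 133.4]
0.054 (365, 276) [ 59.2 126.8]
0.063 (483, 264) [170.2 138. ]
0.063 (430, 267) [115.3 138.7]
0.063 (365, 276) [ 57.5 132.4]
[[297.93819974 245.17436701]
 [301.20461335 338.38827012]
 [329.42231105 347.33939673]]
```

View pics/w9c.png

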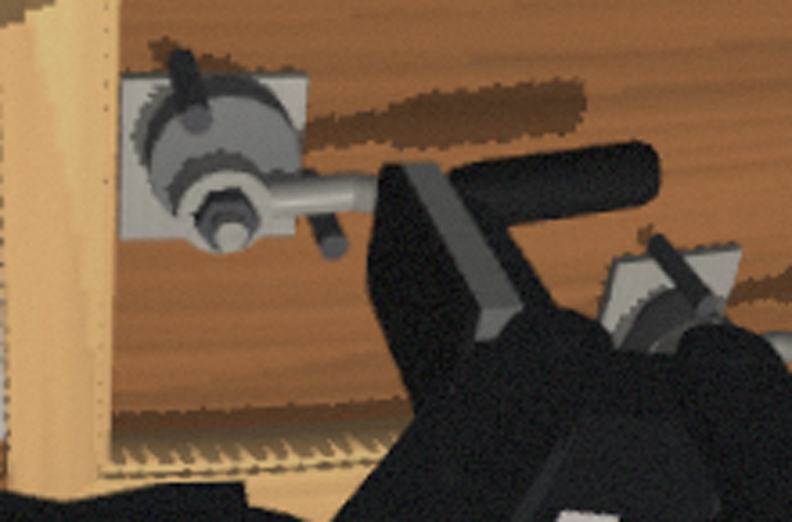

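Call:
send_rows --motion '[{"x": 0, "y": 4, "z": 3, "roll": 0}, {"x": 0, "y": 8, "z": 6, "roll": 0}, {"x": 0, "y": 12.4, "z": 8.9, "roll": 0}, {"x": 0, "y": 12.4, "z": 8.9, "roll": 0}, {"x": 0, "y": 12.4, "z": 8.9, "roll": 0}, {"x": 0, "y": 12.4, "z": 8.9, "roll": 0}, {"x": 0, "y": 12.4, "z": 8.9, "roll": 0}, {"x": 0, "y": 12.4, "z": 8.9, "roll": 0}, {"x": 0, "y": 12.4, "z": 8.9, "roll": 0}]' --claw 1

```text
clock: 11.85
ee_pos: [0.6019, -0.0292, 0.1425]
ee_rot: [[0.0, 0.96, -0.28], [-0.0, -0.28, -0.96], [-1.0, 0.0, -0.0]]
contact_force: [-0.6, 0.5, -0.7]
finger_gap: -0.0002
```

Run:
```python
from h import *
st(); to(.143,.102,.042); print(env.get_state()["joints"].round(1))
c=env.read_camera("wrist"); cv2.imwrite("pics/w10.png",c["img"])
np.save('pics/w10.npy',c,allow_pickle=True)
P=[np.r_[J2W(.057+r*np.cos(.08)-n*np.sin(.08),.125+r*np.sin(.08)+n*np.cos(.08)),.054] for r,n in ((0,0),(56,-9),(116,-9),(116,9),(56,9)) for r,n in ((r/1e3,n/1e3),)]
print(proj(c,P,True))
```

```text
t 11.85 jig xy mm [138.48 101.05] z 142.51 F tool [ 0.68 -0.69 -0.28] gap -0.2 yaw err 0.03 tilt [ 2.e-04 -0.e+00 -1.e+00]
shift cm [10.05  0.45 -0.09] yaw -16.267281581721154 roll to jig 0.03271841827884714
[-14.   19.   92.3   0.   68.7   2.2]
[[214.86473208 180.81521041]
 [285.09928093 185.69328578]
 [362.62294328 179.76939011]
 [361.57497908 156.79208145]
 [282.61173688 162.86600609]]
```

View pics/w10.png

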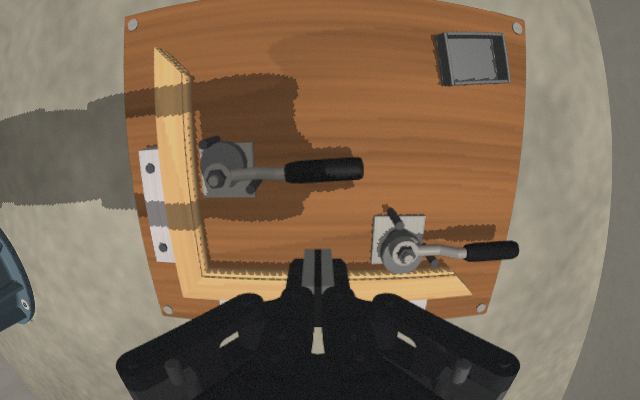

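Call:
send_rows --motion '[{"x": 4, "y": 0.45, "z": 0, "roll": 0}, {"x": 7, "y": 0.45, "z": 0, "roll": 0}, {"x": 9, "y": 0.45, "z": 0, "roll": 0}, {"x": 10, "y": 0.45, "z": 0, "roll": 0}, {"x": 10, "y": 0.45, "z": 0, "roll": 0}, {"x": 10, "y": 0.45, "z": 0, "roll": 0}]'

```text
clock: 12.5
ee_pos: [0.6072, -0.0314, 0.0433]
ee_rot: [[0.001, 0.96, -0.281], [-0.0, -0.281, -0.96], [-1.0, 0.001, -0.0]]
contact_force: [0.8, -0.2, -0.6]
finger_gap: -0.0002
```

```bash
cat >> h.py <<'E'
def arc(ths,gap,r=86.,piv=(57,125)):
    """rows from current measured pose; finger face 'gap' mm behind grip axis line"""
    s=env.get_state(); R=np.array(s["ee_rot"]); yaw0=np.degrees(np.arctan2(R[1,1],R[0,1])-YAW); p0=np.array(W2J(s["ee_pos"]))*1e3
    cy,sy=np.cos(np.radians(yaw0)),np.sin(np.radians(yaw0))
    for t in ths:
        p=np.array(piv)+[r*np.cos(t)+gap*np.sin(t),r*np.sin(t)-gap*np.cos(t)]; d=p-p0
        print("th",round(t,3),'y',round((d[0]*cy+d[1]*sy)/10,2),'z',round(-(-d[0]*sy+d[1]*cy)/10,2),'roll',round(yaw0-np.degrees(t),1))
E
python3 - <<'E'
from h import *
st(); arc(np.arange(.05,.95,.05),20)
E
```

```text
t 12.5 jig xy mm [144.23 100.43] z 43.29 F tool [ 0.56  0.87 -0.  ] gap -0.2 yaw err -0.02 tilt [ 1.4e-03 -4.0e-04 -1.0e+00]
th 0.05 y -0.03 z -0.89 roll -2.9
th 0.1 y 0.03 z -1.33 roll -5.8
th 0.15 y 0.08 z -1.76 roll -8.6
th 0.2 y 0.1 z -2.21 roll -11.5
th 0.25 y 0.1 z -2.65 roll -14.3
th 0.3 y 0.08 z -3.09 roll -17.2
th 0.35 y 0.04 z -3.53 roll -20.1
th 0.4 y -0.02 z -3.96 roll -22.9
th 0.45 y -0.11 z -4.4 roll -25.8
th 0.5 y -0.22 z -4.82 roll -28.7
th 0.55 y -0.35 z -5.25 roll -31.5
th 0.6 y -0.5 z -5.66 roll -34.4
th 0.65 y -0.67 z -6.07 roll -37.3
th 0.7 y -0.86 z -6.47 roll -40.1
th 0.75 y -1.07 z -6.86 roll -43.0
th 0.8 y -1.3 z -7.23 roll -45.9
th 0.85 y -1.55 z -7.6 roll -48.7
th 0.9 y -1.81 z -7.95 roll -51.6
```

Call:
send_rows --motion '[{"x": 0, "y": -0.05, "z": -0.5, "roll": -1.5}, {"x": 0, "y": -0.03, "z": -0.89, "roll": -2.9}, {"x": 0, "y": 0, "z": -1.1, "roll": -4.3}, {"x": 0, "y": 0.03, "z": -1.33, "roll": -5.8}, {"x": 0, "y": 0.06, "z": -1.55, "roll": -7.2}, {"x": 0, "y": 0.08, "z": -1.76, "roll": -8.6}, {"x": 0, "y": 0.09, "z": -2, "roll": -10}, {"x": 0, "y": 0.1, "z": -2.21, "roll": -11.5}, {"x": 0, "y": 0.1, "z": -2.21, "roll": -11.5}]'

```text
clock: 13.4
ee_pos: [0.6138, -0.0101, 0.0423]
ee_rot: [[0.0, 0.997, -0.083], [0.0, -0.083, -0.997], [-1.0, 0.0, -0.0]]
contact_force: [0.5, -0.1, 0.3]
finger_gap: 0.0001
```

Run:
```python
from h import *
st(); arc(np.arange(.25,1.22,.05),20)
c=env.read_camera("wrist"); cv2.imwrite("pics/w11.png",c["img"])
```

```text
t 13.4 jig xy mm [144.54 122.72] z 42.26 F tool [-0.28  0.51  0.03] gap 0.1 yaw err 11.54 tilt [ 1.e-04  2.e-04 -1.e+00]
th 0.25 y 0.16 z -0.39 roll -2.8
th 0.3 y 0.22 z -0.83 roll -5.7
th 0.35 y 0.27 z -1.27 roll -8.5
th 0.4 y 0.29 z -1.71 roll -11.4
th 0.45 y 0.3 z -2.15 roll -14.2
th 0.5 y 0.28 z -2.59 roll -17.1
th 0.55 y 0.23 z -3.03 roll -20.0
th 0.6 y 0.17 z -3.47 roll -22.8
th 0.65 y 0.09 z -3.9 roll -25.7
th 0.7 y -0.02 z -4.33 roll -28.6
th 0.75 y -0.15 z -4.75 roll -31.4
th 0.8 y -0.3 z -5.17 roll -34.3
th 0.85 y -0.47 z -5.58 roll -37.2
th 0.9 y -0.66 z -5.97 roll -40.0
th 0.95 y -0.87 z -6.36 roll -42.9
th 1.0 y -1.1 z -6.74 roll -45.8
th 1.05 y -1.35 z -7.11 roll -48.6
th 1.1 y -1.61 z -7.46 roll -51.5
th 1.15 y -1.89 z -7.8 roll -54.4
th 1.2 y -2.19 z -8.12 roll -57.2
```

View pics/w11.png

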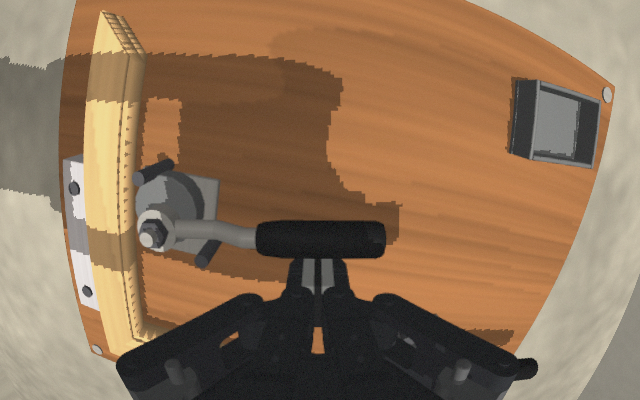

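Call:
send_rows --motion '[{"x": 0, "y": 0.16, "z": -0.39, "roll": -2.8}, {"x": 0, "y": 0.22, "z": -0.83, "roll": -5.7}, {"x": 0, "y": 0.27, "z": -1.27, "roll": -8.5}, {"x": 0, "y": 0.29, "z": -1.71, "roll": -11.4}, {"x": 0, "y": 0.3, "z": -2.15, "roll": -14.2}, {"x": 0, "y": 0.28, "z": -2.59, "roll": -17.1}, {"x": 0, "y": 0.23, "z": -3.03, "roll": -20}, {"x": 0, "y": 0.17, "z": -3.47, "roll": -22.8}, {"x": 0, "y": 0.09, "z": -3.9, "roll": -25.7}, {"x": 0, "y": -0.02, "z": -4.33, "roll": -28.6}, {"x": 0, "y": -0.02, "z": -4.33, "roll": -28.6}]'

```text
clock: 14.55
ee_pos: [0.6168, 0.0334, 0.042]
ee_rot: [[-0.001, 0.915, 0.404], [0.0, 0.404, -0.915], [-1.0, -0.0, -0.001]]
contact_force: [-0.0, 0.4, -0.3]
finger_gap: 0.0002
```

Run:
```python
from h import *
st(); arc(np.arange(.75,1.32,.05),20)
c=env.read_camera("wrist"); cv2.imwrite("pics/w12.png",c["img"])
```

```text
t 14.55 jig xy mm [135.21 165.25] z 42.01 F tool [ 0.33  0.14 -0.36] gap 0.2 yaw err 40.1 tilt [-7.e-04  5.e-04 -1.e+00]
th 0.75 y 0.11 z -0.39 roll -2.9
th 0.8 y 0.18 z -0.83 roll -5.7
th 0.85 y 0.23 z -1.27 roll -8.6
th 0.9 y 0.25 z -1.71 roll -11.5
th 0.95 y 0.25 z -2.15 roll -14.3
th 1.0 y 0.23 z -2.59 roll -17.2
th 1.05 y 0.19 z -3.03 roll -20.1
th 1.1 y 0.12 z -3.47 roll -22.9
th 1.15 y 0.04 z -3.9 roll -25.8
th 1.2 y -0.07 z -4.33 roll -28.7
th 1.25 y -0.2 z -4.75 roll -31.5
th 1.3 y -0.35 z -5.17 roll -34.4
```

View pics/w12.png

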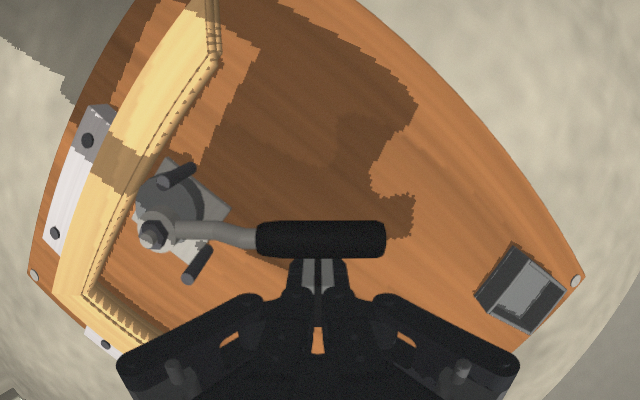

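Call:
send_rows --motion '[{"x": 0, "y": 0.11, "z": -0.39, "roll": -2.9}, {"x": 0, "y": 0.18, "z": -0.83, "roll": -5.7}, {"x": 0, "y": 0.23, "z": -1.27, "roll": -8.6}, {"x": 0, "y": 0.25, "z": -1.71, "roll": -11.5}, {"x": 0, "y": 0.25, "z": -2.15, "roll": -14.3}, {"x": 0, "y": 0.23, "z": -2.59, "roll": -17.2}, {"x": 0, "y": 0.19, "z": -3.03, "roll": -20.1}, {"x": 0, "y": 0.12, "z": -3.47, "roll": -22.9}, {"x": 0, "y": 0.04, "z": -3.9, "roll": -25.8}, {"x": 0, "y": -0.07, "z": -4.33, "roll": -28.7}, {"x": 0, "y": -0.07, "z": -4.33, "roll": -28.7}]'

```text
clock: 15.7
ee_pos: [0.5986, 0.0724, 0.0421]
ee_rot: [[-0.001, 0.61, 0.793], [0.0, 0.793, -0.61], [-1.0, -0.0, -0.001]]
contact_force: [1.2, -0.0, -0.2]
finger_gap: -0.0001
```

Run:
```python
from h import *
st(); arc(np.arange(1.22,1.58,.02),20)
c=env.read_camera("top"); cv2.imwrite("pics/t12.png",cv2.resize(c["img"][170:280,240:360],None,fx=5,fy=5,interpolation=cv2.INTER_CUBIC))
```

```text
t 15.7 jig xy mm [106.84 197.62] z 42.11 F tool [0.15 0.69 0.92] gap -0.1 yaw err 68.73 tilt [-6.e-04  3.e-04 -1.e+00]
th 1.22 y 0.06 z -0.19 roll -1.2
th 1.24 y 0.1 z -0.36 roll -2.3
th 1.26 y 0.13 z -0.53 roll -3.5
th 1.28 y 0.16 z -0.71 roll -4.6
th 1.3 y 0.18 z -0.88 roll -5.8
th 1.32 y 0.2 z -1.06 roll -6.9
th 1.34 y 0.22 z -1.23 roll -8.0
th 1.36 y 0.23 z -1.41 roll -9.2
th 1.38 y 0.24 z -1.59 roll -10.3
th 1.4 y 0.25 z -1.76 roll -11.5
th 1.42 y 0.25 z -1.94 roll -12.6
th 1.44 y 0.25 z -2.12 roll -13.8
th 1.46 y 0.25 z -2.29 roll -14.9
th 1.48 y 0.24 z -2.47 roll -16.1
th 1.5 y 0.23 z -2.65 roll -17.2
th 1.52 y 0.22 z -2.82 roll -18.4
th 1.54 y 0.2 z -3.0 roll -19.5
th 1.56 y 0.18 z -3.17 roll -20.7
th 1.58 y 0.15 z -3.35 roll -21.8
```

View pics/t12.png

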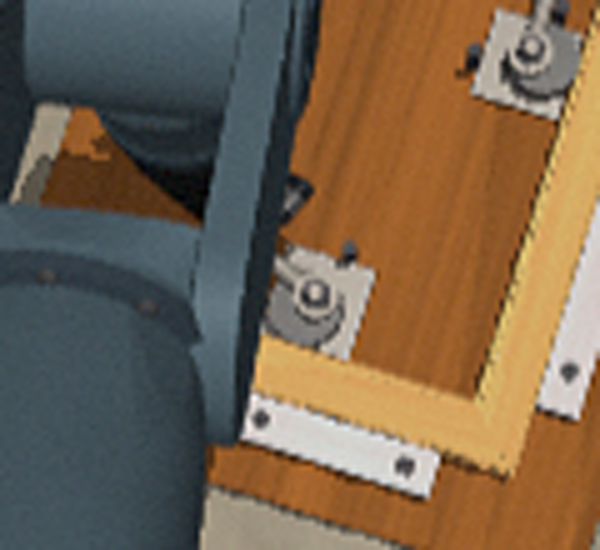

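Call:
send_rows --motion '[{"x": 0, "y": 0.06, "z": -0.19, "roll": -1.2}, {"x": 0, "y": 0.1, "z": -0.36, "roll": -2.3}, {"x": 0, "y": 0.13, "z": -0.53, "roll": -3.5}, {"x": 0, "y": 0.16, "z": -0.71, "roll": -4.6}, {"x": 0, "y": 0.18, "z": -0.88, "roll": -5.8}, {"x": 0, "y": 0.2, "z": -1.06, "roll": -6.9}, {"x": 0, "y": 0.22, "z": -1.23, "roll": -8.0}, {"x": 0, "y": 0.23, "z": -1.41, "roll": -9.2}, {"x": 0, "y": 0.23, "z": -1.41, "roll": -9.2}]'

```text
clock: 16.65
ee_pos: [0.5893, 0.0826, 0.0423]
ee_rot: [[0.0, 0.474, 0.881], [-0.0, 0.881, -0.474], [-1.0, 0.0, 0.0]]
contact_force: [3.3, -1.7, -1.2]
finger_gap: -0.0002
```

Run:
```python
from h import *
st(); arc(np.arange(1.38,1.60,.02),20)
```

```text
t 16.65 jig xy mm [ 94.99 204.79] z 42.33 F tool [1.22 0.01 3.7 ] gap -0.2 yaw err 78.02 tilt [ 3.e-04 -1.e-04 -1.e+00]
th 1.38 y 0.04 z -0.22 roll -1.0
th 1.4 y 0.08 z -0.39 roll -2.2
th 1.42 y 0.11 z -0.56 roll -3.3
th 1.44 y 0.14 z -0.74 roll -4.5
th 1.46 y 0.16 z -0.91 roll -5.6
th 1.48 y 0.18 z -1.09 roll -6.8
th 1.5 y 0.2 z -1.26 roll -7.9
th 1.52 y 0.21 z -1.44 roll -9.1
th 1.54 y 0.22 z -1.62 roll -10.2
th 1.56 y 0.23 z -1.79 roll -11.4
th 1.58 y 0.23 z -1.97 roll -12.5
th 1.6 y 0.24 z -2.15 roll -13.7
```

Call:
send_rows --motion '[{"x": 0, "y": 0.04, "z": -0.22, "roll": -1.0}, {"x": 0, "y": 0.08, "z": -0.39, "roll": -2.2}, {"x": 0, "y": 0.11, "z": -0.56, "roll": -3.3}, {"x": 0, "y": 0.14, "z": -0.74, "roll": -4.5}, {"x": 0, "y": 0.16, "z": -0.91, "roll": -5.6}, {"x": 0, "y": 0.18, "z": -1.09, "roll": -6.8}, {"x": 0, "y": 0.18, "z": -1.09, "roll": -6.8}]'

```text
clock: 17.35
ee_pos: [0.5815, 0.0889, 0.0426]
ee_rot: [[0.003, 0.366, 0.931], [-0.001, 0.931, -0.366], [-1.0, 0.0, 0.003]]
contact_force: [5.6, -3.9, -3.2]
finger_gap: 0.0
```

Run:
```python
from h import *
st(); arc(np.arange(1.48,1.60,.01),20)
```

```text
t 17.35 jig xy mm [ 85.81 208.72] z 42.59 F tool [ 3.21 -1.62  6.61] gap 0.0 yaw err 84.83 tilt [ 2.5e-03 -6.0e-04 -1.0e+00]
th 1.48 y 0.0 z -0.11 roll 0.0
th 1.49 y 0.02 z -0.2 roll -0.5
th 1.5 y 0.04 z -0.28 roll -1.1
th 1.51 y 0.06 z -0.37 roll -1.7
th 1.52 y 0.07 z -0.46 roll -2.3
th 1.53 y 0.09 z -0.54 roll -2.8
th 1.54 y 0.11 z -0.63 roll -3.4
th 1.55 y 0.12 z -0.72 roll -4.0
th 1.56 y 0.13 z -0.8 roll -4.6
th 1.57 y 0.15 z -0.89 roll -5.1
th 1.58 y 0.16 z -0.98 roll -5.7
th 1.59 y 0.17 z -1.07 roll -6.3
th 1.6 y 0.18 z -1.15 roll -6.8
```

Call:
send_rows --motion '[{"x": 0, "y": 0.02, "z": -0.1, "roll": -0.6}, {"x": 0, "y": 0.04, "z": -0.2, "roll": -1.2}, {"x": 0, "y": 0.06, "z": -0.3, "roll": -1.9}, {"x": 0, "y": 0.08, "z": -0.4, "roll": -2.6}, {"x": 0, "y": 0.1, "z": -0.5, "roll": -3.2}, {"x": 0, "y": 0.1, "z": -0.5, "roll": -3.2}]'

```text
clock: 17.95
ee_pos: [0.5779, 0.0916, 0.0427]
ee_rot: [[0.004, 0.314, 0.949], [-0.001, 0.949, -0.314], [-1.0, 0.001, 0.004]]
contact_force: [7.5, -4.1, -4.2]
finger_gap: 0.0
```

Run:
```python
from h import *
st(); arc(np.arange(1.52,1.60,.01),20)
```

```text
t 17.95 jig xy mm [ 81.56 210.2 ] z 42.73 F tool [ 4.24 -1.59  8.37] gap 0.0 yaw err 88.0 tilt [ 3.8e-03 -7.0e-04 -1.0e+00]
th 1.52 y -0.03 z -0.02 roll 0.9
th 1.53 y -0.01 z -0.11 roll 0.3
th 1.54 y 0.01 z -0.19 roll -0.2
th 1.55 y 0.03 z -0.28 roll -0.8
th 1.56 y 0.05 z -0.36 roll -1.4
th 1.57 y 0.06 z -0.45 roll -2.0
th 1.58 y 0.08 z -0.54 roll -2.5
th 1.59 y 0.1 z -0.62 roll -3.1
th 1.6 y 0.11 z -0.71 roll -3.7
```

Call:
send_rows --motion '[{"x": 0, "y": 0.02, "z": -0.1, "roll": -0.6}, {"x": 0, "y": 0.03, "z": -0.2, "roll": -1.2}, {"x": 0, "y": 0.05, "z": -0.3, "roll": -1.7}, {"x": 0, "y": 0.05, "z": -0.3, "roll": -1.7}]'

```text
clock: 18.35
ee_pos: [0.5756, 0.093, 0.0429]
ee_rot: [[0.005, 0.286, 0.958], [-0.001, 0.958, -0.286], [-1.0, 0.001, 0.005]]
contact_force: [8.2, -3.9, -5.6]
finger_gap: -0.0002
```

Run:
```python
from h import *
st()
```

```text
t 18.35 jig xy mm [ 79.01 210.93] z 42.89 F tool [ 5.67 -1.42  8.95] gap -0.2 yaw err 89.7 tilt [ 4.8e-03 -7.0e-04 -1.0e+00]
```

Call:
send_rows --motion '[{"x": 0, "y": 0, "z": -0.06, "roll": -0.2}, {"x": 0, "y": 0, "z": -0.12, "roll": -0.3}, {"x": 0, "y": 0, "z": -0.12, "roll": -0.3}]'

```text
clock: 18.65
ee_pos: [0.5749, 0.0933, 0.043]
ee_rot: [[0.006, 0.281, 0.96], [-0.001, 0.96, -0.281], [-1.0, 0.001, 0.006]]
contact_force: [9.7, -3.3, -6.1]
finger_gap: -0.0002
```

Run:
```python
from h import *
st()
```

```text
t 18.65 jig xy mm [ 78.18 211.07] z 42.99 F tool [ 6.2  -0.44 10.24] gap -0.2 yaw err 89.98 tilt [ 5.6e-03 -5.0e-04 -1.0e+00]
```

Call:
send_rows --motion '[{"x": 0, "y": 0, "z": -0.05, "roll": 0}, {"x": 0, "y": 0, "z": -0.1, "roll": 0}, {"x": 0, "y": 0, "z": -0.1, "roll": 0}]'

```text
clock: 18.95
ee_pos: [0.5741, 0.0937, 0.043]
ee_rot: [[0.006, 0.281, 0.96], [-0.0, 0.96, -0.281], [-1.0, 0.001, 0.006]]
contact_force: [11.2, -3.8, -6.3]
finger_gap: -0.0
```

Run:
```python
from h import *
st()
```

```text
t 18.95 jig xy mm [ 77.39 211.19] z 43.04 F tool [ 6.4  -0.47 11.73] gap -0.0 yaw err 89.98 tilt [ 6.1e-03 -5.0e-04 -1.0e+00]
```

Call:
send_rows --motion '[{"x": 0, "y": 0, "z": -0.04, "roll": 0}, {"x": 0, "y": 0, "z": -0.08, "roll": 0}, {"x": 0, "y": 0, "z": -0.08, "roll": 0}]'

```text
clock: 19.25
ee_pos: [0.5739, 0.0938, 0.0432]
ee_rot: [[0.007, 0.281, 0.96], [-0.001, 0.96, -0.281], [-1.0, 0.001, 0.007]]
contact_force: [12.8, -3.4, -7.6]
finger_gap: 0.0002
```

Run:
```python
from h import *
st()
c=env.read_camera("wrist"); cv2.imwrite("pics/w13.png",c["img"])
```

```text
t 19.25 jig xy mm [ 77.1 211.2] z 43.17 F tool [ 7.69  0.31 13.24] gap 0.2 yaw err 89.98 tilt [ 7.2e-03 -6.0e-04 -1.0e+00]
```

View pics/w13.png

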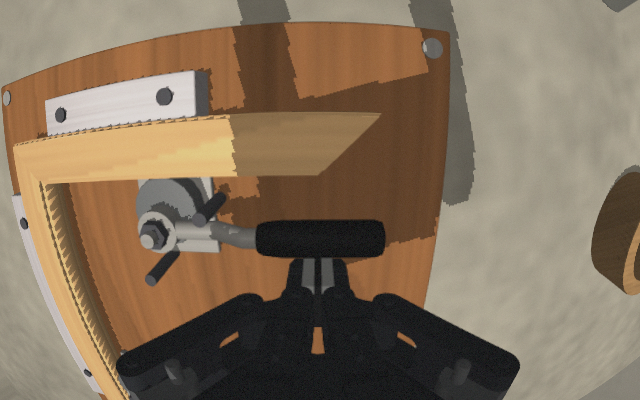

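Call:
send_rows --motion '[{"x": 0, "y": 0, "z": -0.04, "roll": 0}, {"x": 0, "y": 0, "z": -0.07, "roll": 0}, {"x": 0, "y": 0, "z": -0.07, "roll": 0}]'

```text
clock: 19.6
ee_pos: [0.5738, 0.0937, 0.0432]
ee_rot: [[0.009, 0.281, 0.96], [-0.001, 0.96, -0.281], [-1.0, 0.002, 0.008]]
contact_force: [14.1, -4.8, -9.1]
finger_gap: 0.0003
```

Run:
```python
from h import *
st()
```

```text
t 19.6 jig xy mm [ 77.07 211.15] z 43.21 F tool [ 9.26 -0.7  14.8 ] gap 0.3 yaw err 89.97 tilt [ 8.6e-03 -9.0e-04 -1.0e+00]
```

Call:
send_rows --motion '[{"x": 0, "y": 0, "z": 0, "roll": 0}, {"x": 0, "y": 0, "z": 0, "roll": 0}, {"x": 0, "y": 0, "z": 0.1, "roll": 0}, {"x": 0, "y": 0, "z": 0.3, "roll": 0}, {"x": 0, "y": 0, "z": 0.8, "roll": 0}, {"x": 0, "y": 0, "z": 1.8, "roll": 0}, {"x": 0, "y": 0, "z": 3, "roll": 0}, {"x": -3, "y": 0, "z": 3, "roll": 0}, {"x": -7, "y": 0, "z": 3, "roll": 0}, {"x": -11, "y": 0, "z": 3, "roll": 0}, {"x": -14, "y": 0, "z": 3, "roll": 0}, {"x": -14, "y": 0, "z": 3, "roll": 0}]'

```text
clock: 20.8
ee_pos: [0.6026, 0.0859, 0.1882]
ee_rot: [[0.01, 0.281, 0.96], [-0.0, 0.96, -0.281], [-1.0, 0.002, 0.009]]
contact_force: [-0.3, 0.6, 0.5]
finger_gap: -0.0001
```

Run:
```python
from h import *
st()
for n in("top","wrist","side"):
  c=env.read_camera(n); np.save(f'pics/{n}14.npy',c,allow_pickle=True); i=c["img"]
  cv2.imwrite(f"pics/{n}14.png",i if n=="wrist" else cv2.resize(i[110:300,220:400] if n=="top" else i[140:260,240:420],None,fx=3.1*1.3,fy=3.1,interpolation=cv2.INTER_CUBIC))
print('tip/corner lever-tip proj',proj(c:=np.load('pics/wrist14.npy',allow_pickle=True).item(),[np.r_[J2W(.057,.125+.116),.054],np.r_[J2W(.057,.125+.056),.054],np.r_[J2W(0,.24),.044],np.r_[J2W(.03,.21),.044],np.r_[J2W(0,.0),.044]],True))
```

```text
t 20.8 jig xy mm [106.9  211.74] z 188.23 F tool [-0.54  0.49 -0.42] gap -0.1 yaw err 89.98 tilt [ 9.6e-03 -3.0e-04 -1.0e+00]
tip/corner lever-tip proj [[350.46182961 140.85053748]
 [282.6504169  140.93340166]
 [348.91774897  77.58880691]
 [315.42043076 109.95671875]
 [113.80396621  95.52789468]]
```

View pics/top14.png

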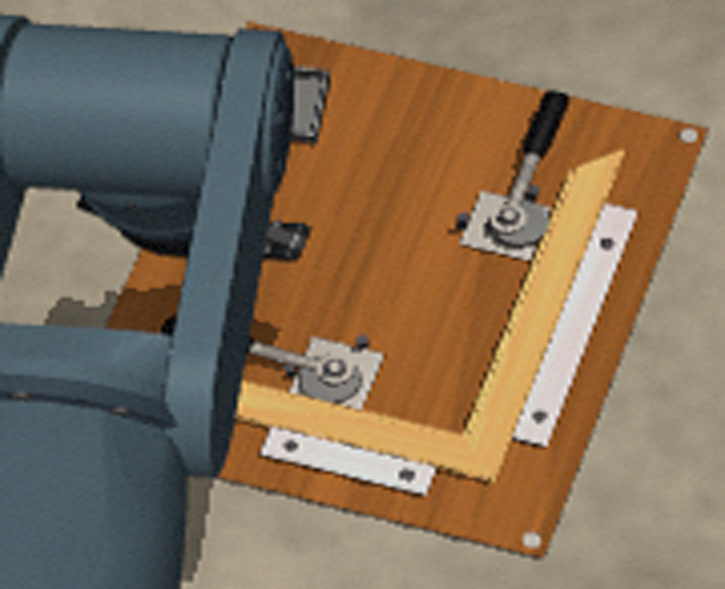

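View pics/wrist14.png

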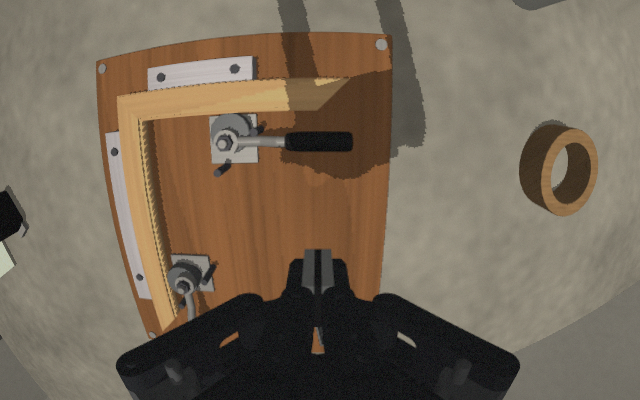

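Run:
```python
from h import *
c=np.load('pics/wrist14.npy',allow_pickle=True).item()
cv2.imwrite("pics/w14c.png",cv2.resize(c["img"][50:190,100:360],None,fx=3,fy=3,interpolation=cv2.INTER_CUBIC))
c=np.load('pics/top14.npy',allow_pickle=True).item()
cv2.imwrite("pics/t14c.png",cv2.resize(c["img"][220:280,290:360],None,fx=8,fy=8,interpolation=cv2.INTER_CUBIC))
```

```text
(no output)
```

View pics/w14c.png

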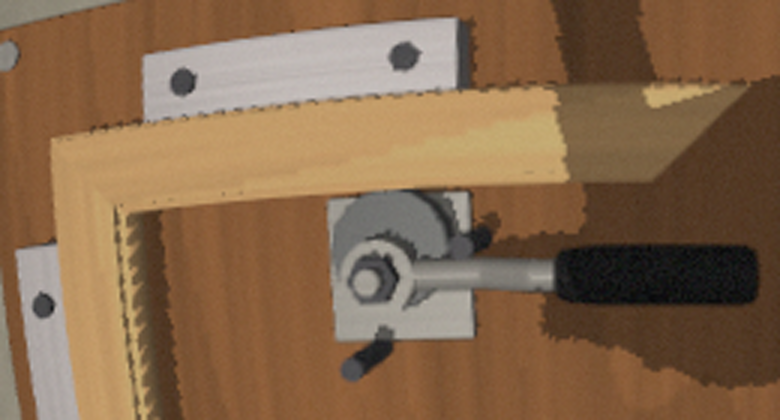

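View pics/t14c.png

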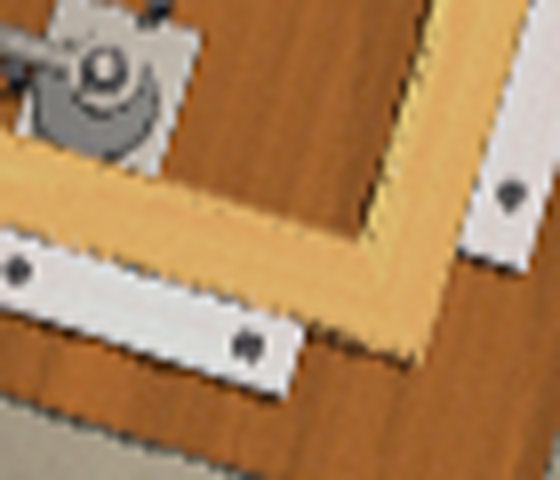

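The mitre is closed with no visible gap, the lever is at its pin, and the robot is clear. I'm handing the job in.

Run:
```python
from h import *
st(); print(env.finish_job())
```

```text
t 20.95 jig xy mm [102.93 210.72] z 181.45 F tool [0.54 1.06 0.6 ] gap 0.2 yaw err 89.96 tilt [-1.3e-03  2.0e-04 -1.0e+00]
the job is handed in; nothing more can be done
None
```

I joined the corner and handed the job in at about 21 s of the 67 s allowed. The simulator gives no verdict, so these results come from my own readings.

- **Mitre:** I gripped the loose moulding at 20 N and slid it along its fence until the mitre closed. I then pressed with about 13.6 N at the wrist, of which roughly 10 N went into the joint after friction, well below the 30 N bruising limit.
- **Lever:** I let go and pushed the lever round with closed fingers. It stopped moving when pushed further, with about 15 N along the push and 17.5 N in total, under the 28 N limit. I then backed off and raised the arm clear.
- **Last checks:** The top and wrist pictures showed no visible gap in the mitre and the moulding against its fence. The lever lay parallel to it at the pin, and the first clamp's lever looked unmoved. The wrist force was about zero after the arm backed off.
- **Not measured:** I could not read the lever angle or the clamp's holding force directly. I also did not measure the positions of the glue, tape, measure or tray again after the start.
- **Small disagreement:** In the last wrist picture the moulding's far end was about 1–3 pixels off its predicted place. The lever tip was off by about 1.5 pixels the same way, so I took most of it as camera calibration error.

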